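Charge a plaster mould with the blue glass lump, using tongs

ROBOT

A 6-joint arm with a two-finger parallel gripper is mounted at the origin on the work surface. World frame = base frame: x ahead of the robot, y to its left, z up, the work surface at z = 0. Lengths are in m, angles in rad, forces in N, time in s.
With the tool pointing down it reaches from about 0.325 to 0.9 m from the base axis. Payload 6.1 kg.
Tool frame: the origin (TCP) lies between the finger pads; the fingertips stand 17 mm ahead of it and the grasp point (between the pads) lies 2 mm behind it; z points along the fingers, y is the direction in which the jaws open and shut (so a half turn about z gives the same grasp; the last joint's range is limited). The gripper opens to 87 mm and grips with 3 to 60 N. Pads are 19 mm wide; open, the fingers measure 117 mm over their backs; the gripper's body (75 mm by 190 mm) begins 51 mm behind the grasp point.
Start: joints at [-1.375, 0.22, 1.526, -0, 1.395, -0.126], TCP at [0.198, -0.593, 0.24] pointing down, gripper open.
Joint ranges: [-2.98, 2.98], [-0.91, 2.08], [0.09, 2.57], [-1.24, 4.39], [0.2, 2.65], [-2.68, 2.68]. Speed limits (rad/s): [2.57, 2.57, 3.01, 3.14, 3.14, 3.14].

INTERFACE

Orientations are given as a unit quaternion [w, x, y, z].
In Python, from workcell import env gives the robot as it stands.
- The arm moves only by the tool carry_out, never from a script. Its argument "deltas" is a list that holds one entry, the list of rows, each a list of 6 numbers: the shift along the tool's x, y, z as a fraction of full scale, then the turn, a rotation vector about the tool's x, y, z as a fraction of full scale. In form: [[[x, y, z, rx, ry, rz], ...]]. A call has 1 to 20 rows; each row shifts and turns the commanded pose from where the row before left it, along the tool's axes as they then stand; what a row does not reach is not made up. Full scale, the value 1, is 10 cm for a shift and 180 degrees for a turn. A row lasts 1/8 s, in which the tool goes at most 62.5 mm and 10.7 degrees, less where a joint would pass 70% of its speed; a pose out of reach is approached as far as the arm can. A call with a number of a shift or a turn outside -1 to 1 is refused whole. A call with a gripper value outside its range is refused whole. "hand" is the opening, from 0 (shut) to 1 (fully open), set as the call begins (left out, the last holds). The fingers move at their own pace and stop on an object; "grip_force" is the grip in N (left out, the last holds). Time passes only in rows, so rows that do not move let the fingers close. It gives the time, the measured TCP pose, the force and the opening at its end, in the units of the state.
- env.sense(): the state, without advancing time (a new reading comes with each control period).
- env.camera(name): name is "scene" or "top"; returns a dict with "color" (480x640x3 uint8, blue, green, red), "depth" (480x640 float32, m along the optical axis (not along the pixel's ray), 0 where there is no reading), "fx", "fy", "cx", "cy" (pixels), "R" (3x3) and "t" (3): a world point X has camera coordinates R X + t. Camera axes: x right, y down, z forward; pixel columns grow to the right and rows downward; lengths in m; the calibration is good to about 2 mm. A picture is of the moment at which its call begins.
- env.job_done(): hands the job in, once; it reports no verdict.
The state is a dict: "t": time; "joints": joint angles; "qvel": joint speeds; "joint_efforts": joint torques, N m; "position": TCP position; "tool_rot": TCP orientation; "contact_force": force on the tool from outside, world axes, zero at the start; "moment": the same for the moment, N m; "grip_width": opening from 0.0 (shut) to 1.0 (fully open).
Only numpy, scipy, OpenCV 4.12 (cv2) and the standard library are available. Lean on these libraries where they do the work, as an engineer would, in place of code of your own. Each camera call takes 0.05 s, during which the arm holds its last target.

TASK

Take the tongs from their wooden stand and use them to stand the blue glass lump in the middle of the plaster mould's well, upright, set down gently on the floor of the well and not dropped. The lump must stay free of grease, so the gripper's own fingers never touch any of the glass. Then hang the tongs back in their stand, and leave the mould, the other two lumps and everything else where they are.

Things in the scene. Friction and masses are not known exactly. Their poses are not given: they have to be found in the camera images.
- tongs: spring tongs hanging jaws down, 160 g; z up. Origin: middle of a brass cross bar (100 long in x, 12 wide, 10 high) that lies on the stand; grip from above, gripper centre at the origin, closing along y. Two upright steel arms, one each side in y, 14 wide in x, 4 thick, from 12 above to 115 below the origin, slide straight inward, staying parallel, when their red plates are squeezed
- tongs_tip (a point): midpoint between the lower ends of the two jaws, 115 mm below the tongs' origin. Jaw gap in y: 40 open, 20 at the stop, 26 on a lump
- jaw_l (a joint): how far each arm is squeezed inward, m: 0 open, 0.007 on a lump, 0.010 at the stop. Red plates: 24 wide in x, from 25 below to 13 above the tongs' origin, 58 mm across both when open (jaw gap + 18). A spring opens the arms with 4 N (open) to 7 N (stop): while squeezed a little below 58 mm the tongs stay held in the gripper with open jaws
- stand: fixed wooden stand of the tongs; origin centre of its underside. Base 110 (x) x 80 (y) x 10. Two uprights, 12 thick, centred at x = +-38 mm, each with a flat seat 138 mm above the table between two lips 12 high and 24 apart in y, on which the tongs' cross bar lies (along the stand's x). Open between the uprights (64 mm)
- stand_cradle (a point): where the tongs' origin is when they hang in the middle of the stand, 143 mm above the table
- blue: loose cobalt-blue glass lump, a stout upright cylinder 26 in diameter, 22 high, with chamfered rims, 28 g, lying on the slab; origin centre of its underside, z up
- blue_center (a point): centre of the blue lump
- amber: amber lump of the same size, on the slab; leave it
- green: green lump of the same size, on the slab; leave it
- slab: fixed flat terracotta-coloured kiln shelf, 110 (x) x 210 (y) x 12 thick, on which the three lumps stand; origin centre of its underside
- mould: loose round white plaster mould, 110 in diameter, 62 high, 0.7 kg; origin centre of its underside. Open from above: a round well 72 in diameter whose flat floor is 17 above the table (45 deep)
- mould_in (a point): centre of the floor of the mould's well
- knife: wooden modelling knife, 165 long in x, 8 thick, lying flat on the table; leave it
- brush: brush, 160 long, lying on the table; leave it
- bowl: grey plastic bowl, 120 across, 60 high; leave it
- cup: steel cup, 72 across, 85 high; leave it

How it is judged:
On the way, in this order (a step that is already met when the one before it is completed fails the run):
1. the blue lump is lifted clear of the slab, held by the tongs (height (world z) of blue above 0.035 m and contact force between tongs and blue above 0.3 N), for 0.2 s.
2. the blue lump stands on the floor of the mould's well, let go by the tongs (horizontal distance between blue_center and mould_in below 0.012 m and z of blue in the frame of mould between 0.012 and 0.022 m and angle between blue's own z axis and vertical below 0.2 rad and contact force between tongs and blue below 0.1 N and linear speed of blue below 0.02 m/s), for 0.2 s.
At the end, for the whole second after the job is handed in: blue lump upright (0.2 rad) on the well's floor, within 12 mm of its centre; tongs hanging in the stand, bar on both seats (within 18 mm of the middle, 5 mm in height, upright to 0.1 rad, along the stand to 0.3 rad); lump, tongs and mould at rest (horizontal distance between blue_center and mould_in below 0.012 m and z of blue in the frame of mould between 0.012 and 0.022 m and angle between blue's own z axis and vertical below 0.2 rad and horizontal distance between tongs and stand_cradle below 0.018 m and z of tongs in the frame of stand_cradle between -0.005 and 0.005 m and angle between tongs's own z axis and vertical below 0.1 rad and angle between the x axis of tongs and the x axis of stand, either way round below 0.3 rad and linear speed of each of blue, tongs, mould below 0.02 m/s); the robot touches nothing.
It fails at once if the fingers touch a glass lump (contact force between the fingers and blue above 0.3 N or contact force between the fingers and amber above 0.3 N or contact force between the fingers and green above 0.3 N).
It fails at once if the blue lump is dropped in the well: it moves faster than 0.5 m/s inside it (horizontal distance between blue_center and mould_in below 0.04 m and z of blue in the frame of mould below 0.055 m and linear speed of blue above 0.5 m/s).
It fails at once if the mould is shoved more than 30 mm or tipped more than 0.3 rad (distance of mould from where it was at the start of the episode above 0.03 m or angle between mould's own z axis and vertical above 0.3 rad).
It fails at once if the amber or green lump is moved more than 15 mm (distance of any of amber, green from where it was at the start of the episode above 0.015 m).
It fails at once if the knife, brush, bowl or cup is moved more than 40 mm (distance of any of knife, brush, bowl, cup from where it was at the start of the episode above 0.04 m).
It also fails if it takes over 61 s, if anything falls off the work surface, if the arm or the gripper's body presses on something with over 40 N, if the wrist force passes 120 N, or if a joint passes its speed limit or range.

## Working session

There is one attempt and no reset: what is moved stays moved. The work goes in short steps, Python scripts to look and compute and a tool call to move; the robot and the scene stay as the last step left them, time stands still between calls to the robot, and variables do not carry over. Pictures are saved under pics/ and viewed, and the job is handed in when it is done.

Besides the shell and the picture viewer there is one more tool, called as name(argument=value, ...), one argument or row to a line, values as JSON. carry_out: Moves the arm, as the interface text tells. Shift numbers are shares of 10 cm and turn numbers shares of 180 degrees, none past 1 either way. Its arguments: {"type":"object","properties":{"deltas":{"type":"array","items":{"type":"array","items":{"type":"array","items":{"type":"number"}}}},"hand":{"type":"number"},"grip_force":{"type":"number"}},"required":["deltas"]}

```bash
ls; mkdir -p pics; python3 - <<'E'
from workcell import env
import cv2,numpy as np,pickle
for n in("scene","top"):
    c=env.camera(n); cv2.imwrite(f"pics/{n}0.png",c["color"]); pickle.dump(c,open(f"{n}0.pkl","wb"))
    print(n,c["fx"],c["fy"],c["cx"],c["cy"],np.round(c["R"],3).tolist(),c["t"], -c["R"].T@c["t"])
print(env.sense())
E
```

```text
pics
scene 620.4282161622065 620.4282161622065 312.2382415038829 237.87245420721294 [[0.808, 0.589, 0.02], [0.407, -0.534, -0.741], [-0.426, 0.607, -0.671]] [-0.51314962 -0.1865361   1.44733787] [ 1.1073472  -0.67575731  0.84263837]
top 578.6228427831762 578.6228427831762 319.52271108484206 242.32625076406825 [[-0.031, -1.0, 0.0], [-0.971, 0.03, -0.239], [0.239, -0.008, -0.971]] [0.00804604 0.65670296 1.20096875] [ 0.35090114 -0.00227219  1.32306942]
{'t': 0.1, 'joints': array([-1.37507674e+00,  2.21213644e-01,  1.52748314e+00, -1.67911748e-05,
        1.39467065e+00, -1.26111466e-01]), 'qvel': array([-0.00078096, -0.00274016, -0.00208583, -0.00158964,  0.00123384,
        0.00105731]), 'joint_efforts': array([ 1.15784576e-03, -4.95943058e+01, -3.88518405e+01,  7.02492543e-02,
        5.15483308e-02, -4.11792780e-05]), 'position': array([ 0.19757282, -0.59240345,  0.23851266]), 'tool_rot': array([-8.86568528e-04,  9.87080384e-01,  1.60223367e-01, -3.91380542e-05]), 'contact_force': array([ 0.62268669,  0.55313701, -0.00489694]), 'moment': array([-0.00912863,  0.04851417,  0.03407954]), 'grip_width': 1.0021653300748976}
```

View pics/scene0.png

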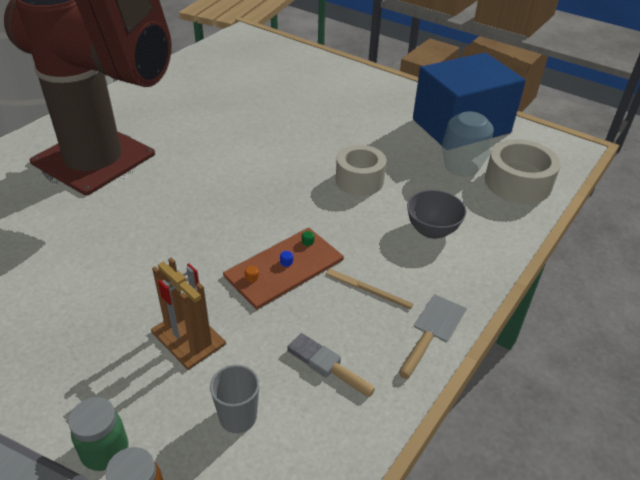

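View pics/top0.png

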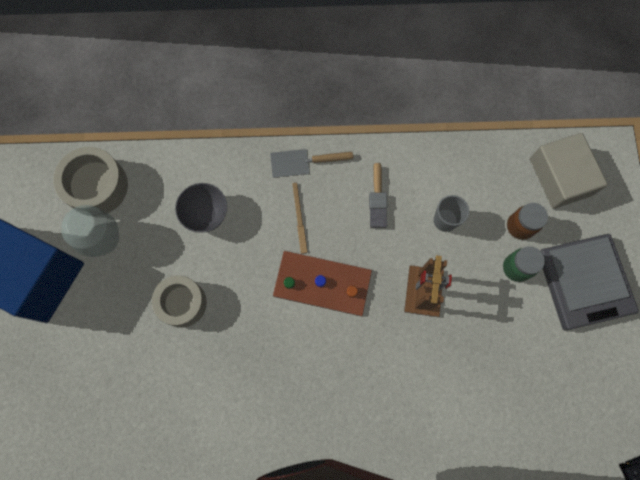

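```bash
cat > h.py <<'E'
import cv2,numpy as np,pickle
def load(n): return pickle.load(open(n+".pkl","rb"))
def cloud(c):
    v,u=np.mgrid[0:480,0:640]; d=c["depth"]
    P=np.stack([(u-c["cx"])/c["fx"]*d,(v-c["cy"])/c["fy"]*d,d],-1)
    W=(P-c["t"])@c["R"]; W[d==0]=np.nan; return W
def ray(c,u,v,z):
    d=c["R"].T@np.array([(u-c["cx"])/c["fx"],(v-c["cy"])/c["fy"],1]); o=-c["R"].T@c["t"]
    return o+d*(z-o[2])/d[2]
def proj(c,X):
    p=c["R"]@np.array(X)+c["t"]; return p[0]/p[2]*c["fx"]+c["cx"],p[1]/p[2]*c["fy"]+c["cy"]
def crop(c,u0,v0,u1,v1,s,f): cv2.imwrite(f,cv2.resize(c["color"][v0:v1,u0:u1],None,fx=s,fy=s,interpolation=cv2.INTER_CUBIC))
E
python3 - <<'E'
from h import *
t=load("top0");s=load("scene0")
for n,c in(("top",t),("scene",s)):
    W=cloud(c); 
    hsv=cv2.cvtColor(c["color"],cv2.COLOR_BGR2HSV)
    print(n,"table z",np.nanmedian(W[350:400,100:400,2]) if n=="top" else "")
    for nm,lo,hi in(("blue",(110,120,60),(130,255,255)),("green",(45,120,30),(80,255,255)),("orange",(5,200,90),(15,255,255)),("red",(0,200,80),(4,255,255)),("terr",(3,100,60),(12,200,255)),("bar",(15,120,110),(28,255,255))):
        m=cv2.inRange(hsv,lo,hi)
        k,l,st,ce=cv2.connectedComponentsWithStats(m)
        for i in range(1,k):
            if st[i,4]>25 and st[i,4]<12000:
                p=W[l==i]; print(nm,st[i].tolist(),ce[i].round(1),np.nanmedian(p,0).round(4),np.nanmax(p[:,2]).round(3))
crop(t,380,230,480,330,6,"pics/a.png");crop(s,130,240,250,370,5,"pics/b.png")
crop(t,140,220,390,330,3,"pics/c.png")
E
```

```text
top table z -0.0004508258356419413
blue [315, 275, 11, 11, 92] [320.  280.5] [ 0.5795 -0.0112  0.0336] 0.04
green [285, 278, 9, 9, 63] [288.8 282.1] [0.5777 0.059  0.0336] 0.039
terr [508, 215, 17, 22, 116] [514.5 224.9] [ 0.692  -0.4589  0.0493] 0.07
terr [274, 252, 97, 63, 3874] [323.5 283. ] [ 0.5756 -0.0222  0.0117] 0.04
terr [419, 269, 8, 13, 34] [421.5 273.7] [ 0.5871 -0.2386  0.0608] 0.158
bar [431, 257, 10, 46, 269] [436.  279.4] [ 0.5535 -0.2491  0.1483] 0.159
scene table z 
blue [280, 251, 13, 16, 175] [286.  258.2] [ 0.585  -0.0162  0.0305] 0.038
green [302, 231, 12, 15, 138] [307.4 238. ] [0.5829 0.0539 0.0308] 0.037
orange [245, 267, 13, 15, 148] [250.8 274. ] [ 0.5588 -0.0879  0.0306] 0.037
red [159, 281, 11, 22, 115] [164.2 291.8] [ 0.5534 -0.2769  0.1402] 0.158
terr [18, 0, 42, 7, 70] [37.4  4.5] [ 0.0322 -0.0509  0.3816] 0.384
terr [59, 0, 23, 22, 264] [71.6 11. ] [ 0.0693 -0.0093  0.3671] 0.422
terr [135, 20, 26, 21, 83] [145.3  26.8] [0.2201 0.0386 0.363 ] 0.371
terr [71, 133, 83, 60, 1365] [114.9 164.1] [0.0781 0.0131 0.0116] 0.053
terr [31, 144, 29, 18, 162] [ 47.5 152.5] [-0.0836 -0.0555  0.0117] 0.016
terr [224, 228, 119, 81, 4057] [282. 269.] [ 0.5904 -0.0315  0.0115] 0.036
terr [157, 278, 10, 26, 47] [160.1 289.4] [ 0.5181 -0.2592  0.1182] 0.157
bar [159, 262, 26, 21, 202] [171.6 272.5] [ 0.5397 -0.2465  0.1492] 0.156
bar [179, 281, 21, 18, 156] [189.3 289.7] [ 0.5867 -0.255   0.1474] 0.15
bar [178, 321, 8, 15, 62] [181.3 328. ] [ 0.5349 -0.2448  0.0096] 0.012
bar [159, 329, 17, 16, 99] [167.9 336.8] [ 0.53   -0.2716  0.0096] 0.013
bar [187, 328, 38, 38, 191] [207.3 347.9] [ 0.601  -0.2465  0.0098] 0.013
bar [173, 341, 16, 17, 93] [181.8 350.1] [ 0.5688 -0.2793  0.0097] 0.013
```

View pics/a.png

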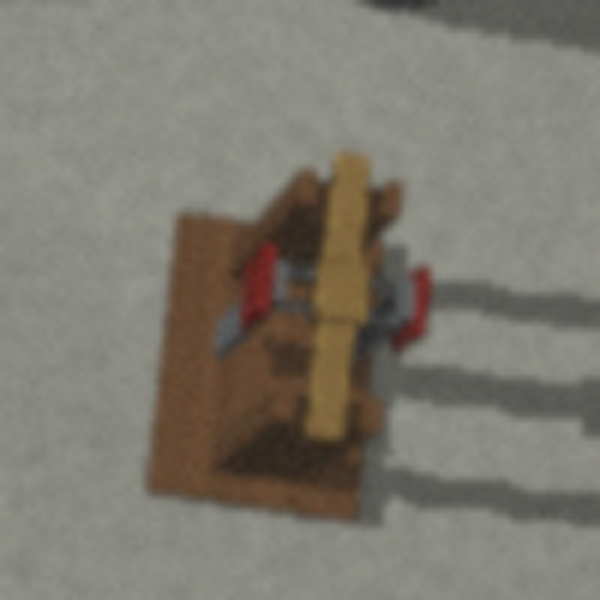

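View pics/b.png

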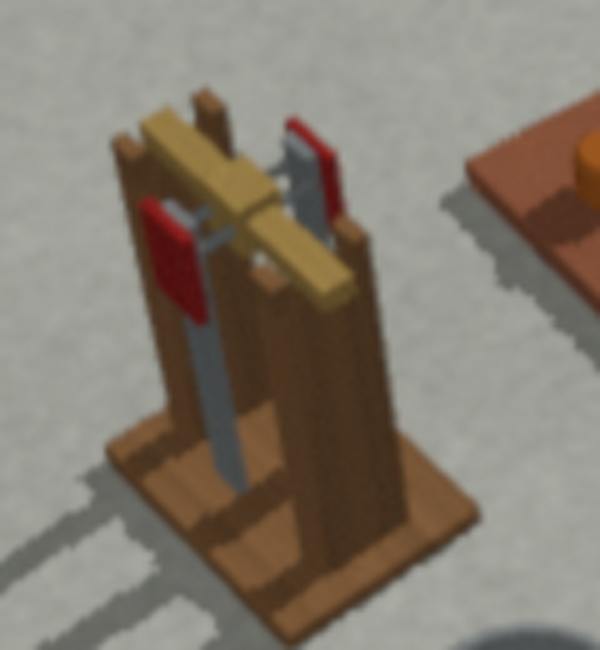

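View pics/c.png

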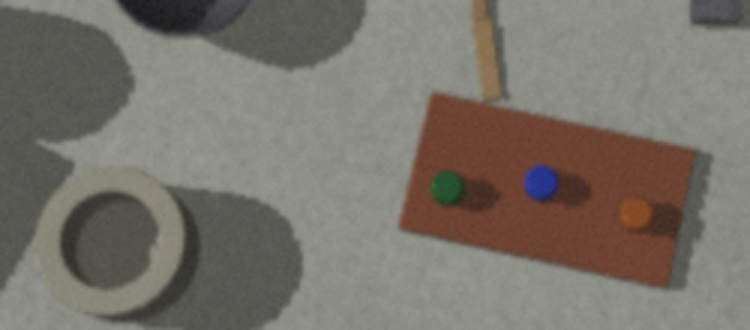

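```bash
python3 - <<'E'
from h import *
t=load("top0");s=load("scene0")
for n,c in(("top",t),("scene",s)):
    W=cloud(c); hsv=cv2.cvtColor(c["color"],cv2.COLOR_BGR2HSV); z=W[...,2]
    # lumps
    for nm,lo,hi in(("blue",(105,100,40),(130,255,255)),("green",(45,100,30),(80,255,255)),("orange",(6,190,90),(20,255,255))):
        m=cv2.inRange(hsv,lo,hi)
        m[(z>0.05)]=0
        if nm=="orange" and n=="top": m=((z>0.017)&(z<.05)&(np.abs(W[...,0]-.56)<.04)&(np.abs(W[...,1]+.088)<.04)).astype(np.uint8)
        k,l,st,ce=cv2.connectedComponentsWithStats(m); 
        for i in range(1,k):
            if 40<st[i,4]<400 and (np.nanmedian(W[l==i],0)[0]>.5): 
                print(n,nm,st[i,4],ray(c,*ce[i],0.023).round(4), "toppts",np.nanmean(W[(l==i)&(z>.031)],0).round(4))
    # mould: rim points
    R=(np.abs(z-.062)<.006)&(W[...,0]>.4)&(W[...,0]<.75)&(W[...,1]>.15)&(W[...,1]<.55)
    l=cv2.connectedComponentsWithStats(R.astype(np.uint8)); 
    for i in range(1,l[0]):
        if l[2][i,4]>200:
            p=W[l[1]==i]; cn,_=cv2.findContours((l[1]==i).astype(np.uint8),cv2.RETR_CCOMP,cv2.CHAIN_APPROX_NONE)
            print(n,"rim",l[2][i].tolist(),np.median(p,0).round(4))
            for q in cn:
                if len(q)>50:
                    X=np.array([ray(c,*a[0],.062)[:2] for a in q],np.float32)
                    print("   ",len(q),np.round(cv2.minEnclosingCircle(X),4) if 0 else (np.round(cv2.fitEllipse(X)[0],4),np.round(cv2.fitEllipse(X)[1],4)))
    # larger ring
    F=(np.abs(z-.017)<.005)&(W[...,0]>.45)&(W[...,0]<.65)&(W[...,1]>.2)&(W[...,1]<.4)
    k,l,st,ce=cv2.connectedComponentsWithStats(F.astype(np.uint8))
    for i in range(1,k):
        if st[i,4]>150: print(n,"floor",st[i].tolist(),np.nanmean(W[l==i],0).round(4))
    # bar
    B=cv2.inRange(hsv,(15,100,90),(30,255,255))>0
    B&=(z>.14)&(z<.156)&(abs(W[...,0]-.55)<.09)&(abs(W[...,1]+.25)<.05)
    p=W[B]; X=np.array([ray(c,u,v,.148)[:2] for v,u in np.argwhere(B)],np.float32)
    print(n,"bar",B.sum(),cv2.minAreaRect(X),np.median(p,0), X[X[:,0].argmin()],X[X[:,0].argmax()], cv2.fitLine(X,2,0,.01,.01).ravel())
    # base
    Bs=(z>.006)&(z<.015)&(abs(W[...,0]-.56)<.1)&(abs(W[...,1]+.25)<.08)
    X=np.array([ray(c,u,v,.010)[:2] for v,u in np.argwhere(Bs)],np.float32); r=cv2.minAreaRect(X)
    print(n,"base",r,cv2.boxPoints(r).round(4).tolist())
    S=(z>.134)&(abs(W[...,0]-.56)<.1)&(abs(W[...,1]+.25)<.08)
    print("max z",np.nanmax(z[S]))
    T=cv2.inRange(hsv,(2,100,50),(14,215,255))>0; T&=(z>.006)&(z<.015)&(W[...,0]>.45)&(W[...,0]<.7)&(abs(W[...,1]+.02)<.14)
    X=np.array([ray(c,u,v,.012)[:2] for v,u in np.argwhere(T)],np.float32); print(n,"slab",cv2.minAreaRect(X))
E
```

```text
top blue 101 [ 0.5811 -0.0113  0.023 ] toppts [ 0.5798 -0.0112  0.0345]
top green 78 [0.5795 0.06   0.023 ] toppts [0.5772 0.0597 0.0341]
top orange 108 [ 0.5543 -0.0826  0.023 ] toppts [ 0.5534 -0.0825  0.034 ]
top rim [152, 276, 50, 49, 1129] [0.5399 0.305  0.0617]
    141 (array([0.5413, 0.3047]), array([0.107 , 0.1083]))
    95 (array([0.5412, 0.3045]), array([0.0725, 0.0733]))
top floor [164, 287, 29, 30, 614] [0.5446 0.3109 0.017 ]
top bar 300 ((0.5548210740089417, -0.24910511076450348), (0.030939418822526932, 0.09801314026117325), 80.61042785644531) [ 0.55199122 -0.24896523  0.1482116 ] [ 0.5071204  -0.24545363] [ 0.6029997  -0.25307646] [ 0.9839618  -0.1783793   0.55334616 -0.24912286]
top base ((0.5695593953132629, -0.24907852709293365), (0.17488133907318115, 0.15894286334514618), 0.807503879070282) [[0.48100000619888306, -0.17080000042915344], [0.4832000136375427, -0.329800009727478], [0.6581000089645386, -0.3273000121116638], [0.6559000015258789, -0.16840000450611115]]
max z 0.16101333731381504
top slab ((0.5778699517250061, -0.01598331332206726), (0.20699898898601532, 0.1
[... 556 characters left out ...]
]
scene bar 520 ((0.5603271126747131, -0.24939340353012085), (0.03334755077958107, 0.10393431037664413), 79.1672592163086) [ 0.56394766 -0.251579    0.14779431] [ 0.50886345 -0.24183504] [ 0.6104943  -0.26372734] [ 0.9811315  -0.19334152  0.5616577  -0.25131255]
scene base ((0.5554900765419006, -0.24937677383422852), (0.08125387132167816, 0.11255702376365662), 79.63995361328125) [[0.4927999973297119, -0.2791999876499176], [0.6035000085830688, -0.2994999885559082], [0.6182000041007996, -0.21950000524520874], [0.5073999762535095, -0.19930000603199005]]
max z 0.1584029987150031
scene slab ((0.5823860168457031, -0.019172847270965576), (0.21011173725128174, 0.11296773701906204), 75.4810791015625)
```

```bash
cat >> h.py <<'E'
from scipy.spatial.transform import Rotation as Ro
def rel(env,target,yaw_deg):
    s=env.sense(); q=s["tool_rot"]; R0=Ro.from_quat([q[1],q[2],q[3],q[0]])
    a=np.radians(yaw_deg)/2; Rt=Ro.from_quat([np.cos(a),np.sin(a),0,0])
    d=R0.inv().apply(np.array(target)-s["position"])/.1
    r=(R0.inv()*Rt).as_rotvec()/np.pi
    # shift once the turn has been made
    dt=Rt.inv().apply(np.array(target)-s["position"])/.1
    print("t",round(s["t"],2),"pos",s["position"].round(4),"turn",r.round(4),"shift now",d.round(3),"shift after turn",dt.round(3),"F",s["contact_force"].round(2),"w",round(s["grip_width"]*87,1))
E
python3 - <<'E'
from h import *
from workcell import env
rel(env,[.5557,-.2494,.24],-10.3)
E
```

```text
t 0.1 pos [ 0.1976 -0.5924  0.2385] turn [-6.000e-04  1.000e-04  1.597e-01] shift now [ 4.482 -2.121 -0.01 ] shift after turn [ 2.91  -4.015 -0.015] F [ 0.62  0.55 -0.  ] w 87.2
```

carry_out(
  deltas=[
    [[0,0,0,0,0,0.04],[0,0,0,0,0,0.04],[0,0,0,0,0,0.04],[0,0,0,0,0,0.04],[0.15,-0.2,0,0,0,0],[0.25,-0.345,0,0,0,0],[0.25,-0.345,0,0,0,0],[0.25,-0.345,0,0,0,0],[0.25,-0.345,0,0,0,0],[0.25,-0.345,0,0,0,0],[0.25,-0.345,0,0,0,0],[0.25,-0.345,0,0,0,0],[0.25,-0.345,0,0,0,0],[0.25,-0.345,0,0,0,0],[0.25,-0.345,0,0,0,0],[0.16,-0.23,0,0,0,0],[0.1,-0.135,0,0,0,0],[0,0,0,0,0,0],[0,0,0,0,0,0]],
  ],
  hand=1,
)

```text
t: 2.48
position: [0.5555, -0.2508, 0.2394]
tool_rot: [0.0, 0.996, -0.09, -0.0]
contact_force: [0.1, -0.4, -0.2]
grip_width: 0.997
```

```bash
python3 - <<'E'
from h import *
from workcell import env
c=env.camera("scene"); crop(c,100,130,300,370,3,"pics/d.png") if 0 else cv2.imwrite("pics/d.png",c["color"])
rel(env,[.5557,-.2494,.143],-10.3)
E
```

```text
t 2.52 pos [ 0.5555 -0.251   0.2395] turn [ 0.0001  0.0001 -0.0006] shift now [-0.    -0.016  0.965] shift after turn [-0.    -0.016  0.965] F [-0.03 -0.35  0.63] w 86.9
```

View pics/d.png

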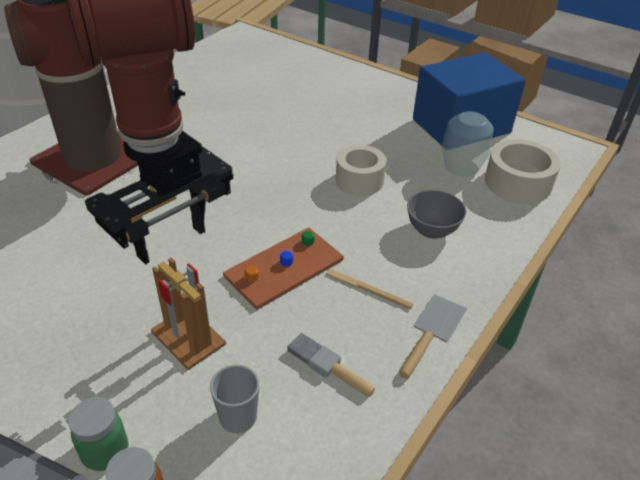

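carry_out(
  deltas=[
    [[0,-0.016,0.12,0,0,0],[0,0,0.18,0,0,0],[0,0,0.18,0,0,0],[0,0,0.18,0,0,0],[0,0,0.15,0,0,0],[0,0,0.1,0,0,0],[0,0,0.065,0,0,0],[0,0,0,0,0,0],[0,0,0,0,0,0]],
  ],
)

```text
t: 3.65
position: [0.5569, -0.249, 0.1428]
tool_rot: [0.0, 0.996, -0.09, 0.001]
contact_force: [-0.2, 0.1, 0.4]
grip_width: 1.0
```

```bash
python3 - <<'E'
from h import *
from workcell import env
c=env.camera("scene"); crop(c,60,120,260,370,2.4,"pics/e.png")
rel(env,[.5557,-.2494,.143],-10.3)
E
```

```text
t 3.7 pos [ 0.5569 -0.249   0.1428] turn [ 0.0002 -0.0004 -0.0003] shift now [-0.011  0.006 -0.002] shift after turn [-0.011  0.006 -0.002] F [ 0.6  -0.33 -0.42] w 87.0
```

View pics/e.png

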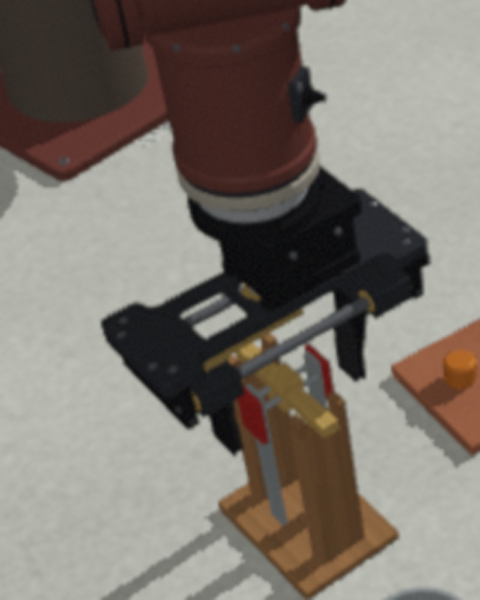

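carry_out(
  deltas=[
    [[0,0,0,0,0,0],[0,0,0,0,0,0],[0,0,0,0,0,0],[0,0,0,0,0,0],[0,0,0,0,0,0],[0,0,0,0,0,0]],
  ],
  hand=0.62,
  grip_force=20,
)

```text
t: 4.45
position: [0.5564, -0.2488, 0.1421]
tool_rot: [0.0, 0.996, -0.09, 0.0]
contact_force: [-0.7, -0.7, 1.5]
grip_width: 0.625
```

carry_out(
  deltas=[
    [[0,0,-0.03,0,0,0],[0,0,-0.06,0,0,0],[0,0,-0.1,0,0,0],[0,0,-0.12,0,0,0],[0,0,-0.12,0,0,0],[0,0,-0.12,0,0,0],[0,0,-0.12,0,0,0],[0,0,-0.08,0,0,0],[0,0,-0.04,0,0,0],[0,0,0,0,0,0],[0,0,0,0,0,0]],
  ],
)

```text
t: 5.82
position: [0.5561, -0.2486, 0.2204]
tool_rot: [-0.0, 0.996, -0.09, -0.0]
contact_force: [-0.6, -0.5, -1.9]
grip_width: 0.621
```

```bash
python3 - <<'E'
from h import *
from workcell import env
c=env.camera("scene"); crop(c,60,120,260,370,2.4,"pics/f.png"); pickle.dump(c,open("s1.pkl","wb"))
c=env.camera("top"); crop(c,380,200,500,340,4,"pics/f2.png"); pickle.dump(c,open("t1.pkl","wb"))
rel(env,[.581,-.011,.22],-10.3)
E
```

```text
t 5.92 pos [ 0.5562 -0.2486  0.2204] turn [-0.0001  0.0003 -0.0003] shift now [-0.183 -2.382  0.005] shift after turn [-0.18  -2.382  0.004] F [-0.41 -0.8  -0.78] w 53.7
```

View pics/f.png

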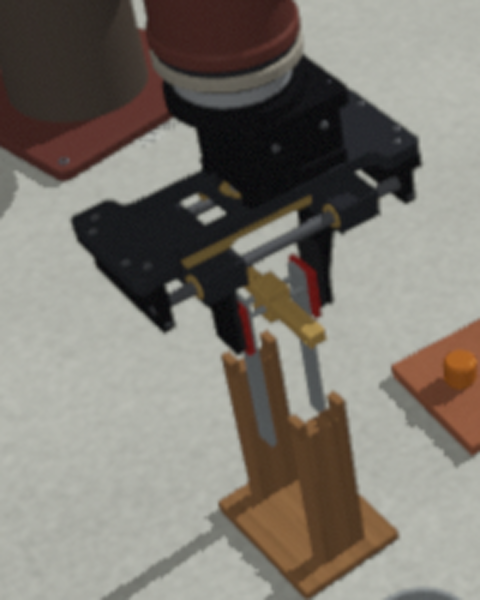

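View pics/f2.png

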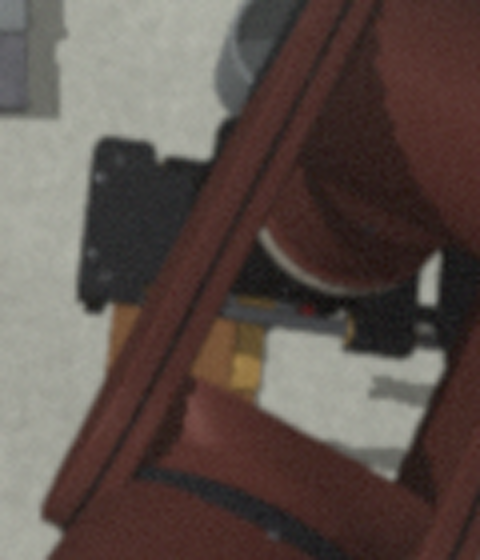

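```bash
cat > bar.py <<'E'
from h import *
def bar(c,pos,yaw=-10.3):
    W=cloud(c); hsv=cv2.cvtColor(c["color"],cv2.COLOR_BGR2HSV)
    a=np.radians(yaw); D=W-pos; L=np.stack([D[...,0]*np.cos(a)+D[...,1]*np.sin(a),D[...,0]*np.sin(a)-D[...,1]*np.cos(a),D[...,2]],-1)
    b=(cv2.inRange(hsv,(15,100,90),(30,255,255))>0)&(abs(L[...,0])<.065)&(abs(L[...,1])<.012)&(abs(L[...,2])<.02)
    for lo,hi in((-.06,-.03),(-.03,-.01),(-.01,.015),(.015,.03),(.03,.04),(.04,.06)):
        m=b&(L[...,0]>lo)&(L[...,0]<hi)
        if m.sum()>5: print("bar x",lo,hi,m.sum(),"ymed",np.median(L[m][:,1]).round(4),"zmed/max",np.median(L[m][:,2]).round(4),np.percentile(L[m][:,2],95).round(4))
    print("xmax",np.percentile(L[b][:,0],98).round(4))
    g=(hsv[...,1]<50)&(abs(L[...,0])<.02)&(abs(L[...,1])<.035)&(L[...,2]<-.03)&(L[...,2]>-.125)
    for sgn in(-1,1):
        m=g&(L[...,1]*sgn>0)
        if m.sum()>5: print("arm",sgn,m.sum(),np.median(L[m],0).round(4),"zmin",L[m][:,2].min().round(4))
        for z0 in(-.11,-.09,-.07,-.05):
            q=m&(abs(L[...,2]-z0)<.01)
            if q.sum()>3: print("   z",z0,q.sum(),np.median(L[q],0).round(4))
E
python3 - <<'E'
from bar import *
bar(load("s1"),np.array([.5562,-.2486,.2204]))
bar(load("scene0"),np.array([.5560,-.2494,.143]))
E
```

```text
bar x -0.03 -0.01 17 ymed -0.0019 zmed/max 0.0053 0.0076
bar x -0.01 0.015 202 ymed 0.003 zmed/max 0.0092 0.0128
bar x 0.015 0.03 70 ymed 0.0016 zmed/max 0.0053 0.007
bar x 0.03 0.04 49 ymed 0.0013 zmed/max 0.0047 0.007
bar x 0.04 0.06 70 ymed 0.0008 zmed/max 0.0041 0.0068
xmax 0.0493
arm -1 178 [ 0.0023 -0.0201 -0.0819] zmin -0.1137
   z -0.11 37 [ 0.0005 -0.0202 -0.1058]
   z -0.09 56 [ 0.0023 -0.0199 -0.0889]
   z -0.07 62 [ 0.0032 -0.0202 -0.07  ]
   z -0.05 23 [ 0.0023 -0.0201 -0.057 ]
arm 1 229 [ 0.0025  0.02   -0.0724] zmin -0.1144
   z -0.11 38 [ 0.0025  0.0199 -0.1081]
   z -0.09 55 [ 0.002   0.0203 -0.0892]
   z -0.07 59 [ 0.0019  0.0199 -0.0701]
   z -0.05 58 [ 0.003   0.0202 -0.0493]
bar x -0.06 -0.03 77 ymed 0.001 zmed/max 0.004 0.0059
bar x -0.03 -0.01 62 ymed 0.0008 zmed/max 0.0044 0.0066
bar x -0.01 0.015 179 ymed 0.0024 zmed/max 0.0087 0.0121
bar x 0.015 0.03 68 ymed 0.0021 zmed/max 0.004 0.0061
bar x 0.03 0.04 50 ymed -0.0003 zmed/max 0.0043 0.0062
bar x 0.04 0.06 71 ymed 0.0003 zmed/max 0.0037 0.0063
xmax 0.0498
arm 1 182 [ 0.0027  0.0226 -0.0724] zmin -0.1152
   z -0.11 29 [ 0.0023  0.0227 -0.1076]
   z -0.09 47 [ 0.0023  0.0226 -0.0908]
   z -0.07 44 [ 0.0024  0.0227 -0.0688]
   z -0.05 52 [ 0.0031  0.0225 -0.05  ]
```

carry_out(
  deltas=[
    [[-0.005,-0.06,0,0,0,0],[-0.01,-0.13,0,0,0,0],[-0.015,-0.2,0,0,0,0],[-0.02,-0.25,0,0,0,0],[-0.02,-0.25,0,0,0,0],[-0.02,-0.25,0,0,0,0],[-0.02,-0.25,0,0,0,0],[-0.02,-0.25,0,0,0,0],[-0.02,-0.25,0,0,0,0],[-0.015,-0.2,0,0,0,0],[-0.01,-0.16,0,0,0,0],[-0.005,-0.09,0,0,0,0],[0,-0.04,0,0,0,0],[0,0,0.1,0,0,0],[0,0,0.1,0,0,0],[0,0,0.1,0,0,0],[0,0,0,0,0,0],[0,0,0,0,0,0]],
  ],
)

```text
t: 8.18
position: [0.5816, -0.0116, 0.1911]
tool_rot: [0.0, 0.996, -0.09, 0.0]
contact_force: [-0.4, 0.1, -1.5]
grip_width: 0.622
```

```bash
python3 - <<'E'
from bar import *
from workcell import env
c=env.camera("scene"); crop(c,180,120,380,320,3,"pics/g.png"); 
rel(env,[.581,-.011,.131],-10.3)
bar(c,env.sense()["position"])
E
```

```text
t 8.22 pos [ 0.5818 -0.0115  0.1914] turn [ 0.     -0.0002 -0.0004] shift now [-0.009 -0.004  0.604] shift after turn [-0.009 -0.004  0.604] F [-0.52 -1.3  -1.92] w 53.9
bar x -0.01 0.015 134 ymed 0.0037 zmed/max 0.0072 0.0126
bar x 0.015 0.03 58 ymed 0.003 zmed/max 0.0044 0.0068
bar x 0.03 0.04 36 ymed 0.0033 zmed/max 0.0043 0.006
bar x 0.04 0.06 44 ymed 0.0022 zmed/max 0.0037 0.006
xmax 0.0492
arm -1 218 [ 0.0008 -0.0199 -0.0709] zmin -0.1148
   z -0.11 35 [ 0.0015 -0.0201 -0.1063]
   z -0.09 52 [ 0.001  -0.0201 -0.0887]
   z -0.07 56 [ 0.0006 -0.0195 -0.0694]
   z -0.05 59 [ 0.001  -0.0199 -0.0496]
arm 1 233 [ 0.0016  0.0201 -0.0722] zmin -0.1159
   z -0.11 36 [ 0.0011  0.0203 -0.1066]
   z -0.09 60 [ 0.0021  0.02   -0.0899]
   z -0.07 58 [ 0.0024  0.0197 -0.0689]
   z -0.05 55 [ 0.0002  0.0203 -0.05  ]
```

View pics/g.png

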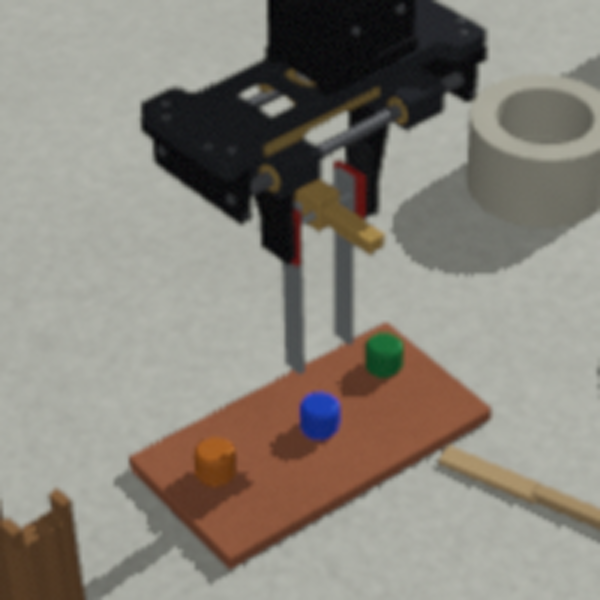

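carry_out(
  deltas=[
    [[-0.008,-0.004,0.08,0,0,0],[0,0,0.1,0,0,0],[0,0,0.1,0,0,0],[0,0,0.1,0,0,0],[0,0,0.1,0,0,0],[0,0,0.08,0,0,0],[0,0,0.04,0,0,0],[0,0,0,0,0,0],[0,0,0,0,0,0]],
  ],
)

```text
t: 9.35
position: [0.5811, -0.0109, 0.1315]
tool_rot: [0.0, 0.996, -0.09, 0.0]
contact_force: [-0.5, 0.0, -1.7]
grip_width: 0.624
```

```bash
python3 - <<'E'
from bar import *
from workcell import env
c=env.camera("scene"); crop(c,220,180,340,300,5,"pics/i.png"); 
rel(env,[.581,-.011,.131],-10.3)
E
```

```text
t 9.4 pos [ 0.5812 -0.0109  0.1316] turn [-0.     -0.0003 -0.0004] shift now [-0.002  0.001  0.006] shift after turn [-0.002  0.001  0.006] F [ 0.17  0.38 -2.05] w 54.2
```

View pics/i.png

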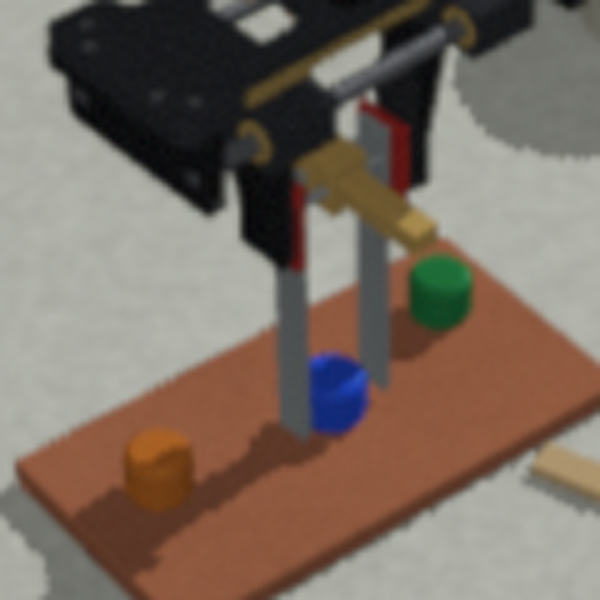

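carry_out(
  deltas=[
    [[0,0,0,0,0,0],[0,0,0,0,0,0],[0,0,0,0,0,0],[0,0,0,0,0,0],[0,0,0,0,0,0],[0,0,0,0,0,0]],
  ],
  hand=0.45,
  grip_force=20,
)

```text
t: 10.15
position: [0.581, -0.0109, 0.1313]
tool_rot: [0.0, 0.996, -0.09, 0.0]
contact_force: [0.8, -0.7, 2.0]
grip_width: 0.483
```

carry_out(
  deltas=[
    [[0,0,-0.02,0,0,0],[0,0,-0.04,0,0,0],[0,0,-0.08,0,0,0],[0,0,-0.12,0,0,0],[0,0,-0.12,0,0,0],[0,0,-0.08,0,0,0],[0,0,-0.04,0,0,0],[0,0,0,0,0,0],[0,0,0,0,0,0],[0,0,0,0,0,0]],
  ],
)

```text
t: 11.4
position: [0.5805, -0.0108, 0.1805]
tool_rot: [-0.0, 0.996, -0.09, -0.0]
contact_force: [0.4, 0.6, -2.3]
grip_width: 0.484
```

```bash
python3 - <<'E'
from bar import *
from workcell import env
c=env.camera("scene"); crop(c,220,160,340,280,5,"pics/j.png"); 
rel(env,[.543,.304,.26],-10.3)
bar(c,env.sense()["position"])
W=cloud(c);hsv=cv2.cvtColor(c["color"],cv2.COLOR_BGR2HSV);m=(cv2.inRange(hsv,(105,100,40),(130,255,255))>0)&(abs(W[...,0]-.58)<.04)&(abs(W[...,1]+.01)<.04)
print(m.sum(),"blue z",np.percentile(W[m][:,2],[2,50,98]))
E
```

```text
t 11.45 pos [ 0.5806 -0.0108  0.1806] turn [ 0.      0.0003 -0.0004] shift now [-0.936 -3.029 -0.794] shift after turn [-0.932 -3.03  -0.794] F [ 0.27 -0.51 -1.85] w 42.1
bar x -0.01 0.015 119 ymed 0.0027 zmed/max 0.0082 0.0126
bar x 0.015 0.03 59 ymed 0.0018 zmed/max 0.0038 0.0069
bar x 0.03 0.04 35 ymed 0.0033 zmed/max 0.0042 0.0072
bar x 0.04 0.06 44 ymed 0.0028 zmed/max 0.0034 0.0058
xmax 0.0492
arm -1 212 [ 0.0023 -0.0144 -0.0658] zmin -0.1148
   z -0.11 8 [ 0.0061 -0.0152 -0.1051]
   z -0.09 56 [ 0.0013 -0.0143 -0.0898]
   z -0.07 63 [ 0.0021 -0.0144 -0.0698]
   z -0.05 56 [ 0.0023 -0.014  -0.0496]
arm 1 218 [ 0.001   0.0143 -0.0693] zmin -0.1152
   z -0.11 30 [ 0.0003  0.0145 -0.1074]
   z -0.09 50 [ 0.0002  0.0144 -0.0893]
   z -0.07 53 [ 0.0012  0.0143 -0.0702]
   z -0.05 63 [ 0.0029  0.0143 -0.049 ]
128 blue z [0.06338183 0.07930132 0.08434824]
```

View pics/j.png

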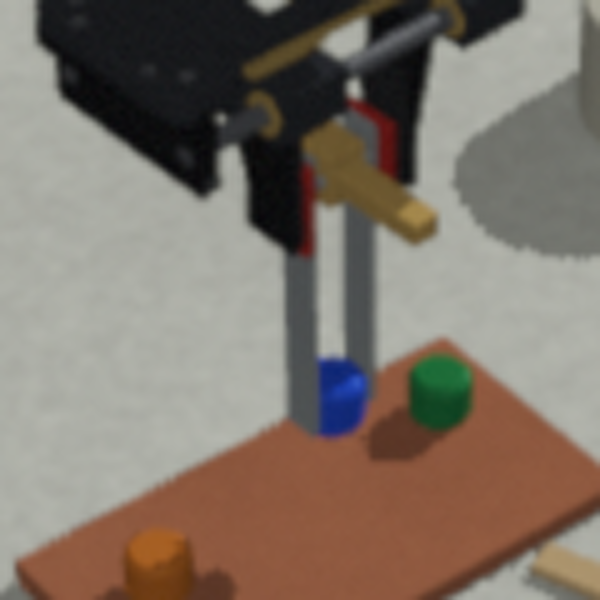

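carry_out(
  deltas=[
    [[0,0,-0.06,0,0,0],[-0.01,-0.03,-0.12,0,0,0],[-0.02,-0.07,-0.12,0,0,0],[-0.04,-0.13,-0.1,0,0,0],[-0.06,-0.2,-0.05,0,0,0],[-0.08,-0.25,0,0,0,0],[-0.08,-0.25,0,0,0,0],[-0.08,-0.25,0,0,0,0],[-0.08,-0.25,0,0,0,0],[-0.08,-0.25,0,0,0,0],[-0.08,-0.25,0,0,0,0],[-0.08,-0.25,0,0,0,0],[-0.07,-0.25,0,0,0,0],[-0.06,-0.22,0,0,0,0],[-0.05,-0.17,0,0,0,0],[-0.03,-0.12,0,0,0,0],[-0.02,-0.06,0,0,0,0],[-0.012,-0.03,0,0,0,0],[0,0,0,0,0,0],[0,0,0,0,0,0]],
  ],
)

```text
t: 13.95
position: [0.5438, 0.3035, 0.226]
tool_rot: [0.0, 0.996, -0.091, 0.0]
contact_force: [-0.1, -1.0, -1.9]
grip_width: 0.485
```

```bash
python3 - <<'E'
from bar import *
from workcell import env
c=env.camera("scene"); crop(c,290,30,450,230,3,"pics/k.png"); pickle.dump(c,open("s2.pkl","wb"))
rel(env,[.543,.304,.136],-10.3)
p=env.sense()["position"]
bar(c,p)
W=cloud(c);hsv=cv2.cvtColor(c["color"],cv2.COLOR_BGR2HSV);m=(cv2.inRange(hsv,(105,100,40),(130,255,255))>0)&(abs(W[...,0]-p[0])<.04)&(abs(W[...,1]-p[1])<.04)
print(m.sum(),"blue z",np.percentile(W[m][:,2],[2,50,98]))
E
```

```text
t 14.0 pos [0.5438 0.3035 0.2261] turn [ 0.     -0.     -0.0006] shift now [-0.009 -0.004  0.901] shift after turn [-0.009 -0.003  0.901] F [-0.35  0.74 -2.05] w 41.9
bar x -0.01 0.015 74 ymed 0.0021 zmed/max 0.0068 0.0122
bar x 0.015 0.03 41 ymed 0.002 zmed/max 0.0046 0.0064
bar x 0.03 0.04 22 ymed 0.0041 zmed/max 0.0024 0.0063
bar x 0.04 0.06 36 ymed 0.003 zmed/max 0.0034 0.0073
xmax 0.0504
arm -1 191 [ 0.0019 -0.0145 -0.0643] zmin -0.1165
   z -0.11 6 [ 0.0074 -0.0146 -0.108 ]
   z -0.09 48 [ 0.0021 -0.0142 -0.09  ]
   z -0.07 57 [ 0.0009 -0.0146 -0.0713]
   z -0.05 53 [ 0.0008 -0.0148 -0.0503]
arm 1 210 [ 0.0007  0.0138 -0.0679] zmin -0.115
   z -0.11 29 [-0.0003  0.014  -0.1076]
   z -0.09 46 [ 0.0007  0.0138 -0.0888]
   z -0.07 50 [ 0.0005  0.0139 -0.0703]
   z -0.05 55 [ 0.0007  0.0137 -0.0499]
89 blue z [0.10836121 0.12526676 0.13331084]
```

View pics/k.png

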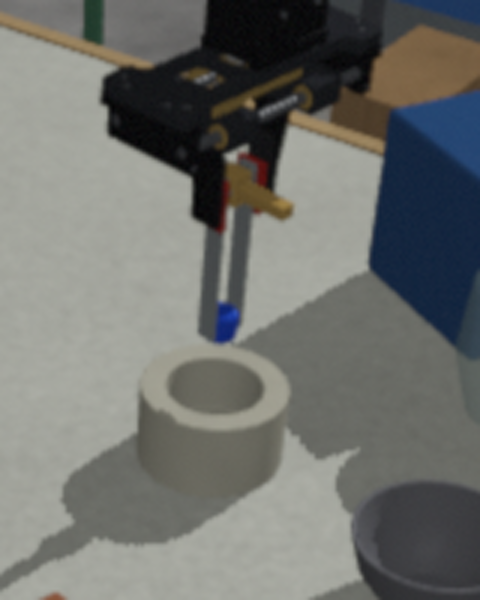

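carry_out(
  deltas=[
    [[-0.008,-0.003,0.04,0,0,0],[0,0,0.08,0,0,0],[0,0,0.1,0,0,0],[0,0,0.1,0,0,0],[0,0,0.1,0,0,0],[0,0,0.1,0,0,0],[0,0,0.1,0,0,0],[0,0,0.1,0,0,0],[0,0,0.08,0,0,0],[0,0,0.05,0,0,0],[0,0,0,0,0,0],[0,0,0,0,0,0]],
  ],
)

```text
t: 15.5
position: [0.5432, 0.3045, 0.1415]
tool_rot: [-0.0, 0.996, -0.09, 0.0]
contact_force: [0.5, -0.1, -2.0]
grip_width: 0.484
```

carry_out(
  deltas=[
    [[0,0,0.01,0,0,0],[0,0,0.01,0,0,0],[0,0,0.01,0,0,0],[0,0,0,0,0,0],[0,0,0,0,0,0]],
  ],
)

```text
t: 16.12
position: [0.5429, 0.3044, 0.1381]
tool_rot: [0.0, 0.996, -0.09, 0.0]
contact_force: [-0.4, 0.4, -1.8]
grip_width: 0.484
```

carry_out(
  deltas=[
    [[0,0,0.01,0,0,0],[0,0,0.005,0,0,0],[0,0,0,0,0,0],[0,0,0,0,0,0]],
  ],
)

```text
t: 16.62
position: [0.5429, 0.3044, 0.1365]
tool_rot: [-0.0, 0.996, -0.09, -0.0]
contact_force: [-0.7, 0.6, -2.2]
grip_width: 0.483
```

```bash
python3 - <<'E'
from bar import *
from workcell import env
for i in range(2):
    c=env.camera("top");rel(env,[.543,.304,.1363],-10.3)
crop(c,130,230,290,350,4,"pics/l.png")
c=env.camera("scene");crop(c,290,80,450,230,4,"pics/l2.png")
E
```

```text
t 16.68 pos [0.5429 0.3044 0.1366] turn [-0.     -0.     -0.0004] shift now [0.002 0.004 0.003] shift after turn [0.002 0.004 0.003] F [ 0.16  0.44 -1.49] w 41.9
t 16.73 pos [0.5429 0.3044 0.1366] turn [-0.     -0.     -0.0004] shift now [0.002 0.004 0.003] shift after turn [0.002 0.004 0.003] F [-0.38  0.55 -2.95] w 42.1
```

View pics/l2.png

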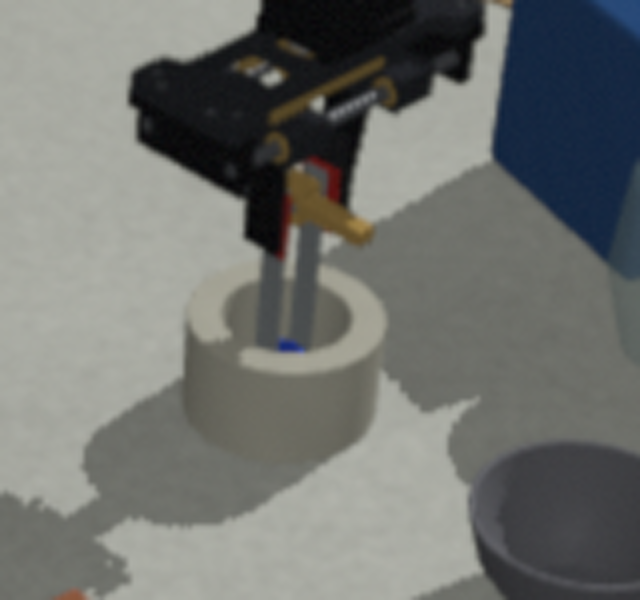

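carry_out(
  deltas=[
    [[0,0,0.005,0,0,0],[0,0,0.003,0,0,0],[0,0,0,0,0,0],[0,0,0,0,0,0]],
  ],
)

```text
t: 17.27
position: [0.5432, 0.3045, 0.1363]
tool_rot: [-0.0, 0.996, -0.09, 0.0]
contact_force: [-0.9, -0.7, 4.3]
grip_width: 0.486
```

carry_out(
  deltas=[
    [[0,0,0,0,0,0],[0,0,0,0,0,0],[0,0,0,0,0,0],[0,0,0,0,0,0],[0,0,0,0,0,0],[0,0,0,0,0,0]],
  ],
  hand=0.6,
)

```text
t: 18.02
position: [0.5429, 0.3045, 0.1357]
tool_rot: [-0.0, 0.996, -0.09, 0.0]
contact_force: [0.1, -0.5, -1.4]
grip_width: 0.6
```

```bash
python3 - <<'E'
from bar import *
from workcell import env
rel(env,[.543,.304,.1363],-10.3)
c=env.camera("scene");crop(c,290,80,450,230,4,"pics/m.png"); bar(c,env.sense()["position"])
E
```

```text
t 18.02 pos [0.5429 0.3045 0.1357] turn [-0.     -0.     -0.0004] shift now [ 0.002  0.004 -0.006] shift after turn [ 0.002  0.004 -0.006] F [ 0.09 -0.54 -1.44] w 52.2
bar x -0.01 0.015 81 ymed 0.0029 zmed/max 0.008 0.0128
bar x 0.015 0.03 42 ymed 0.0021 zmed/max 0.0042 0.0075
bar x 0.03 0.04 22 ymed 0.0026 zmed/max 0.0045 0.0069
bar x 0.04 0.06 32 ymed 0.0021 zmed/max 0.0024 0.0061
xmax 0.0501
arm -1 187 [ 0.0013 -0.02   -0.069 ] zmin -0.1121
   z -0.11 10 [ 0.0002 -0.0211 -0.1023]
   z -0.09 52 [ 0.002  -0.02   -0.0895]
   z -0.07 51 [ 0.0013 -0.0202 -0.0713]
   z -0.05 50 [ 0.0018 -0.0198 -0.0501]
arm 1 143 [ 0.0008  0.019  -0.0594] zmin -0.0868
   z -0.09 13 [-0.001   0.0186 -0.0828]
   z -0.07 58 [ 0.0008  0.0196 -0.0711]
   z -0.05 50 [ 0.      0.0182 -0.0489]
```

View pics/m.png

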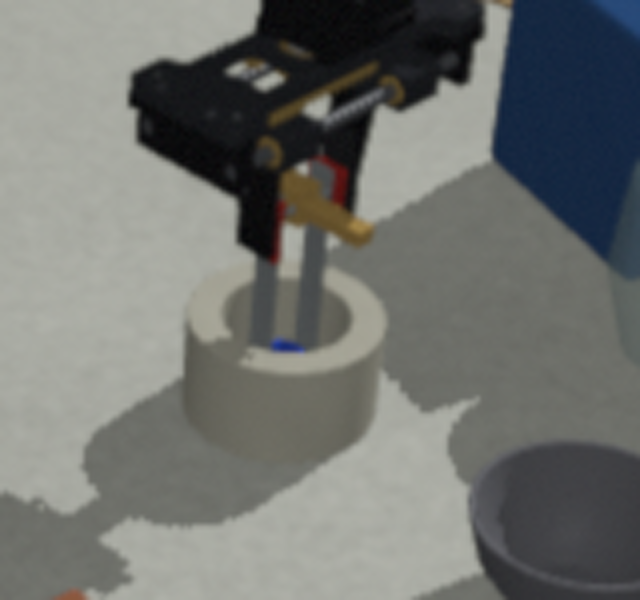

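carry_out(
  deltas=[
    [[0,0,-0.02,0,0,0],[0,0,-0.04,0,0,0],[0,0,-0.07,0,0,0],[0,0,-0.1,0,0,0],[0,0,-0.12,0,0,0],[0,0,-0.12,0,0,0],[0,0,-0.12,0,0,0],[0,0,-0.12,0,0,0],[0,0,-0.1,0,0,0],[0,0,-0.05,0,0,0],[0,0,0,0,0,0]],
  ],
)

```text
t: 19.45
position: [0.5431, 0.3045, 0.2221]
tool_rot: [-0.0, 0.996, -0.09, 0.0]
contact_force: [0.5, 0.4, -2.3]
grip_width: 0.598
```

```bash
python3 - <<'E'
from bar import *
from workcell import env
rel(env,[.5559,-.2490,.222],-10.3)
c=env.camera("scene");crop(c,290,80,450,230,4,"pics/n.png")
c=env.camera("top");crop(c,130,230,290,350,4,"pics/n2.png")
E
```

```text
t 19.45 pos [0.5431 0.3045 0.2221] turn [-0.0001 -0.0002 -0.0003] shift now [ 1.122  5.421 -0.   ] shift after turn [1.116e+00 5.423e+00 1.000e-03] F [ 0.51  0.37 -2.32] w 52.0
```

View pics/n.png

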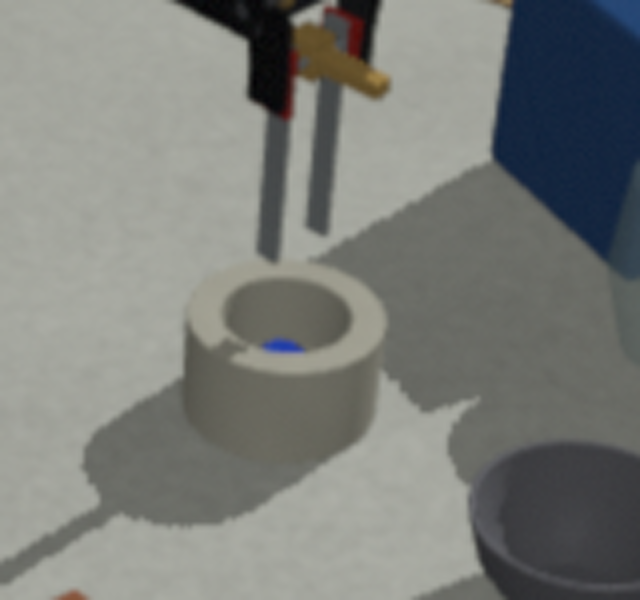

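View pics/n2.png

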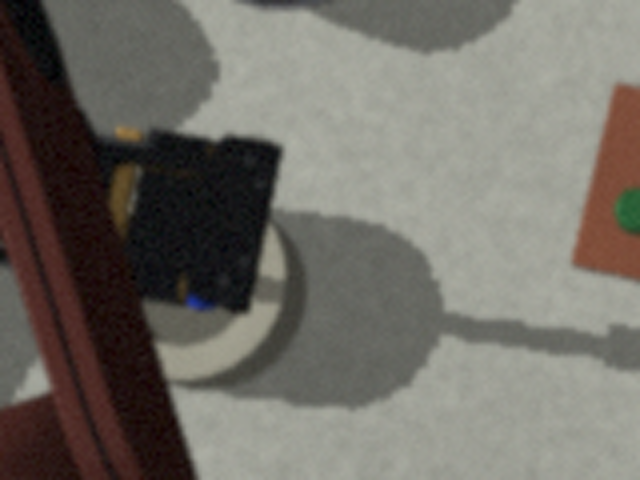

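carry_out(
  deltas=[
    [[0.02,0.05,0,0,0,0],[0.06,0.12,0,0,0,0],[0.1,0.2,0,0,0,0],[0.12,0.28,0,0,0,0],[0.12,0.32,0,0,0,0],[0.12,0.35,0,0,0,0],[0.12,0.35,0,0,0,0],[0.12,0.35,0,0,0,0],[0.12,0.35,0,0,0,0],[0.1,0.35,0,0,0,0],[0.08,0.35,0,0,0,0],[0.04,0.35,0,0,0,0],[0,0.33,0,0,0,0],[0,0.27,0,0,0,0],[0,0.2,0,0,0,0],[0,0.12,0,0,0,0],[0,0.06,0,0,0,0],[0,0,0,0,0,0],[0,0,0,0,0,0]],
  ],
)

```text
t: 21.92
position: [0.5741, -0.1478, 0.2217]
tool_rot: [-0.0, 0.996, -0.09, -0.0]
contact_force: [0.9, -0.5, -1.3]
grip_width: 0.601
```

```bash
python3 - <<'E'
from bar import *
from workcell import env
rel(env,[.5559,-.2490,.222],-10.3)
s=env.camera("scene");c=env.camera("top");crop(c,130,230,290,350,4,"pics/o.png"); cv2.imwrite("pics/o2.png",s["color"])
bar(s,env.sense()["position"])
for n,k in(("top",c),("scene",s)):
    W=cloud(k);hsv=cv2.cvtColor(k["color"],cv2.COLOR_BGR2HSV);m=(cv2.inRange(hsv,(105,100,40),(130,255,255))>0)&(abs(W[...,0]-.543)<.04)&(abs(W[...,1]-.304)<.04)
    v,u=np.argwhere(m).mean(0); print(n,m.sum(),np.median(W[m],0).round(4),"centre",ray(k,u,v,.030 if n=="top" else .039).round(4))
    z=W[...,2];R=(np.abs(z-.062)<.006)&(abs(W[...,0]-.543)<.07)&(abs(W[...,1]-.304)<.07)
    cn,_=cv2.findContours(R.astype(np.uint8),cv2.RETR_CCOMP,cv2.CHAIN_APPROX_NONE)
    for q in cn:
        if len(q)>50: print("  rim",len(q),cv2.fitEllipse(np.array([ray(k,*a[0],.062)[:2] for a in q],np.float32)))
E
```

```text
t 21.93 pos [ 0.5741 -0.1478  0.2217] turn [-0.0001  0.     -0.0001] shift now [ 0.002  1.028 -0.003] shift after turn [ 0.002  1.028 -0.003] F [ 0.91 -0.5  -1.31] w 52.3
bar x -0.01 0.015 177 ymed 0.0036 zmed/max 0.0084 0.0127
bar x 0.015 0.03 67 ymed 0.0024 zmed/max 0.005 0.0073
bar x 0.03 0.04 45 ymed 0.0021 zmed/max 0.005 0.0072
bar x 0.04 0.06 58 ymed 0.0014 zmed/max 0.004 0.0065
xmax 0.049
arm -1 224 [ 0.002  -0.0191 -0.0768] zmin -0.1139
   z -0.11 39 [ 0.0016 -0.0189 -0.1069]
   z -0.09 62 [ 0.0024 -0.0189 -0.09  ]
   z -0.07 61 [ 0.0021 -0.019  -0.0699]
   z -0.05 61 [ 0.002  -0.0194 -0.0501]
arm 1 248 [ 0.002   0.0192 -0.0725] zmin -0.1168
   z -0.11 40 [ 0.0012  0.019  -0.1065]
   z -0.09 62 [ 0.002   0.0192 -0.0907]
   z -0.07 58 [ 0.001   0.0193 -0.0694]
   z -0.05 70 [ 0.0026  0.0192 -0.0505]
top 106 [0.5413 0.3023 0.0381] centre [0.5427 0.3047 0.03  ]
  rim 144 ((0.541094958782196, 0.3047148287296295), (0.1074938103556633, 0.10818053781986237), 146.39320373535156)
  rim 95 ((0.5411658883094788, 0.30436626076698303), (0.07210379838943481, 0.07360035181045532), 68.38103485107422)
scene 24 [0.542  0.3081 0.0389] centre [0.5417 0.3078 0.039 ]
  rim 127 ((0.5451955199241638, 0.30297064781188965), (0.10752207040786743, 0.11462494730949402), 26.89342498779297)
  rim 82 ((0.5448523759841919, 0.3038588762283325), (0.0691816657781601, 0.07200414687395096), 115.4605941772461)
```

View pics/o.png

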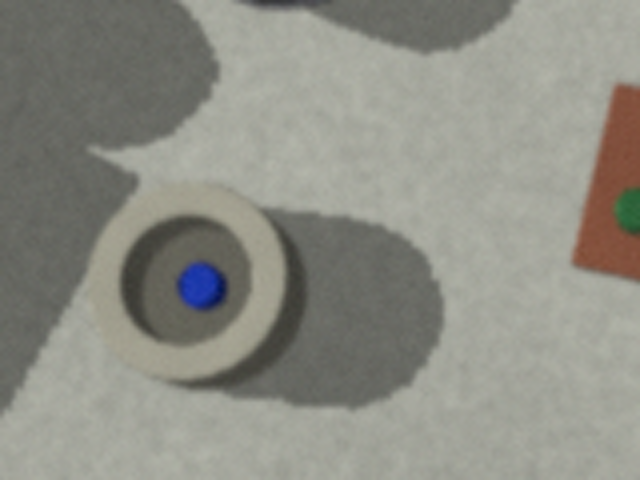

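View pics/o2.png

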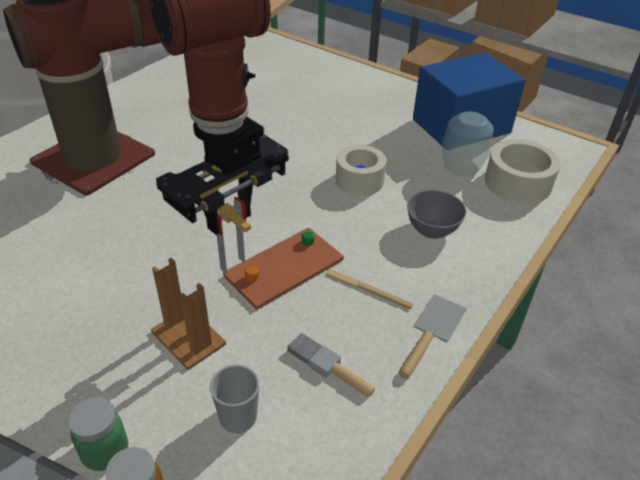

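carry_out(
  deltas=[
    [[0,0.06,0,0,0,0],[0,0.13,0,0,0,0],[0,0.19,0,0,0,0],[0,0.21,0,0,0,0],[0,0.19,0,0,0,0],[0,0.13,0,0,0,0],[0,0.08,0,0,0,0],[0,0.035,0,0,0,0],[0,0,0,0,0,0],[0,0,0,0,0,0]],
  ],
)

```text
t: 23.28
position: [0.5557, -0.2488, 0.2217]
tool_rot: [-0.0, 0.996, -0.09, 0.0]
contact_force: [0.2, 0.8, -1.9]
grip_width: 0.603
```

```bash
python3 - <<'E'
from bar import *
from workcell import env
rel(env,[.5562,-.2488,.142],-10.3)
s=env.camera("scene");crop(s,100,170,240,370,3,"pics/p.png")
bar(s,env.sense()["position"])
W=cloud(s);z=W[...,2];Bs=(z>.006)&(z<.015)&(abs(W[...,0]-.56)<.1)&(abs(W[...,1]+.25)<.08)
X=np.array([ray(s,u,v,.010)[:2] for v,u in np.argwhere(Bs)],np.float32); print(cv2.minAreaRect(X))
E
```

```text
t 23.27 pos [ 0.5557 -0.2488  0.2217] turn [-0.0001  0.     -0.0001] shift now [ 0.005 -0.001  0.797] shift after turn [ 0.005 -0.001  0.797] F [ 0.21  0.82 -1.86] w 52.4
bar x -0.03 -0.01 19 ymed -0.0008 zmed/max 0.0048 0.0105
bar x -0.01 0.015 199 ymed 0.0027 zmed/max 0.0089 0.0129
bar x 0.015 0.03 72 ymed 0.0013 zmed/max 0.0051 0.0075
bar x 0.03 0.04 51 ymed 0.0016 zmed/max 0.0048 0.0067
bar x 0.04 0.06 68 ymed 0.0014 zmed/max 0.004 0.007
xmax 0.0499
arm -1 183 [ 0.0027 -0.0191 -0.0817] zmin -0.1172
   z -0.11 36 [ 0.0013 -0.0193 -0.1081]
   z -0.09 64 [ 0.0026 -0.0191 -0.0896]
   z -0.07 56 [ 0.0028 -0.0192 -0.0694]
   z -0.05 27 [ 0.0017 -0.0189 -0.056 ]
arm 1 229 [ 0.003   0.0193 -0.0712] zmin -0.1162
   z -0.11 37 [ 0.0028  0.0195 -0.1065]
   z -0.09 58 [ 0.0017  0.0193 -0.0894]
   z -0.07 54 [ 0.0035  0.0194 -0.0697]
   z -0.05 60 [ 0.0024  0.0192 -0.0502]
((0.5551688075065613, -0.2492089569568634), (0.08086522668600082, 0.11213412880897522), 79.8628921508789)
```

View pics/p.png

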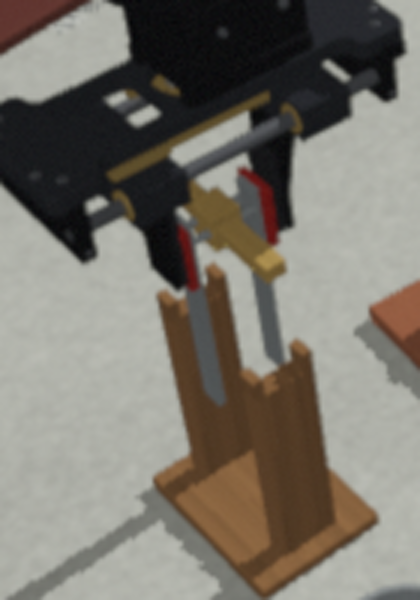

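Aligned over the stand, so I lower to just above the seat, then the last bit slowly.

carry_out(
  deltas=[
    [[0.003,0,0.05,0,0,0],[0,0,0.1,0,0,0],[0,0,0.12,0,0,0],[0,0,0.12,0,0,0],[0,0,0.12,0,0,0],[0,0,0.1,0,0,0],[0,0,0.08,0,0,0],[0,0,0.05,0,0,0],[0,0,0.02,0,0,0],[0,0,0.015,0,0,0],[0,0,0.01,0,0,0],[0,0,0,0,0,0],[0,0,0,0,0,0]],
  ],
)

```text
t: 24.95
position: [0.5559, -0.2494, 0.1434]
tool_rot: [0.0, 0.996, -0.09, 0.0]
contact_force: [0.7, -0.2, -1.5]
grip_width: 0.597
```

carry_out(
  deltas=[
    [[0,0,0.01,0,0,0],[0,0,0,0,0,0],[0,0,0,0,0,0]],
  ],
)

```text
t: 25.32
position: [0.5558, -0.2494, 0.1422]
tool_rot: [-0.0, 0.996, -0.09, -0.0]
contact_force: [0.3, -0.0, -1.3]
grip_width: 0.598
```

carry_out(
  deltas=[
    [[0,0,0.008,0,0,0],[0,0,0,0,0,0],[0,0,0,0,0,0]],
  ],
)

```text
t: 25.7
position: [0.5559, -0.2495, 0.1421]
tool_rot: [0.0, 0.996, -0.09, 0.0]
contact_force: [-3.1, 1.7, 4.9]
grip_width: 0.598
```

carry_out(
  deltas=[
    [[0,0,0,0,0,0],[0,0,0,0,0,0],[0,0,0,0,0,0],[0,0,0,0,0,0],[0,0,0,0,0,0],[0,0,0,0,0,0]],
  ],
  hand=1,
)

```text
t: 26.45
position: [0.5558, -0.2494, 0.1414]
tool_rot: [-0.0, 0.996, -0.09, -0.0]
contact_force: [-0.3, -0.6, 0.6]
grip_width: 0.997
```

```bash
python3 - <<'E'
from bar import *
from workcell import env
rel(env,[.5557,-.2494,.143],-10.3)
s=env.camera("scene");crop(s,60,120,260,370,2.4,"pics/q.png")
bar(s,np.array([.556,-.2494,.143]))
E
```

```text
t 26.45 pos [ 0.5558 -0.2494  0.1414] turn [-0.      0.     -0.0003] shift now [-0.001 -0.    -0.016] shift after turn [-0.001 -0.    -0.016] F [-0.32 -0.61  0.56] w 86.7
bar x -0.06 -0.03 53 ymed 0.0011 zmed/max 0.0037 0.0062
bar x -0.03 -0.01 24 ymed 0.0038 zmed/max 0.0031 0.0088
bar x -0.01 0.015 185 ymed 0.0027 zmed/max 0.0081 0.012
bar x 0.015 0.03 63 ymed 0.002 zmed/max 0.0035 0.0064
bar x 0.03 0.04 51 ymed 0.0005 zmed/max 0.0037 0.0067
bar x 0.04 0.06 86 ymed 0.0004 zmed/max 0.0016 0.0053
xmax 0.0493
arm 1 180 [ 0.0027  0.0223 -0.0718] zmin -0.1146
   z -0.11 28 [ 0.0019  0.0225 -0.1069]
   z -0.09 43 [ 0.0012  0.0222 -0.0901]
   z -0.07 49 [ 0.0031  0.0222 -0.0701]
   z -0.05 49 [ 0.0023  0.0223 -0.0502]
```

View pics/q.png

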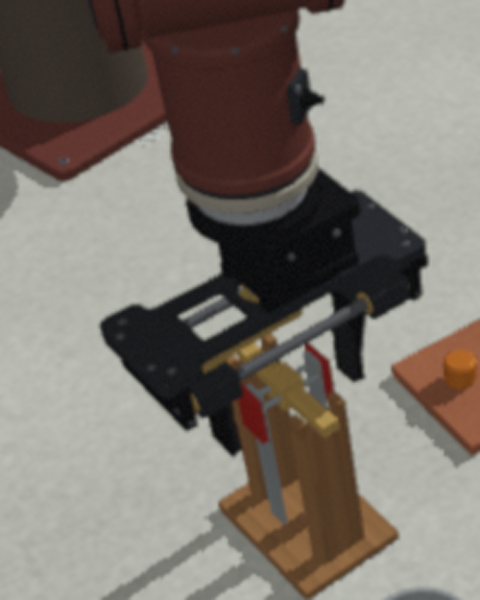

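Tongs are seated as at the start and the fingers are clear. Retreat straight up.

carry_out(
  deltas=[
    [[0,0,-0.05,0,0,0],[0,0,-0.12,0,0,0],[0,0,-0.2,0,0,0],[0,0,-0.2,0,0,0],[0,0,-0.2,0,0,0],[0,0,-0.15,0,0,0],[0,0,-0.08,0,0,0],[0,0,0,0,0,0],[0,0,0,0,0,0],[0,0,0,0,0,0]],
  ],
)

```text
t: 27.75
position: [0.5554, -0.2492, 0.2404]
tool_rot: [-0.0, 0.996, -0.09, -0.001]
contact_force: [-0.5, -0.4, 0.6]
grip_width: 1.0
```

```bash
python3 - <<'E'
from bar import *
from workcell import env
rel(env,[.5557,-.2494,.143],-10.3)
s=env.camera("scene");cv2.imwrite("pics/r.png",s["color"])
bar(s,np.array([.556,-.2494,.143]))
c=env.camera("top");W=cloud(c);hsv=cv2.cvtColor(c["color"],cv2.COLOR_BGR2HSV);m=(cv2.inRange(hsv,(105,100,40),(130,255,255))>0)&(abs(W[...,0]-.543)<.04)&(abs(W[...,1]-.304)<.04)
v,u=np.argwhere(m).mean(0); print(m.sum(),ray(c,u,v,.03))
E
```

```text
t 27.75 pos [ 0.5554 -0.2492  0.2404] turn [-0.0002  0.0005 -0.0003] shift now [0.005 0.002 0.974] shift after turn [0.003 0.001 0.974] F [-0.51 -0.42  0.59] w 87.0
bar x -0.06 -0.03 88 ymed 0.0015 zmed/max 0.0039 0.0058
bar x -0.03 -0.01 67 ymed 0.0005 zmed/max 0.0045 0.0082
bar x -0.01 0.015 184 ymed 0.0025 zmed/max 0.0087 0.0119
bar x 0.015 0.03 73 ymed 0.0008 zmed/max 0.0041 0.0062
bar x 0.03 0.04 55 ymed 0.0015 zmed/max 0.0036 0.0058
bar x 0.04 0.06 78 ymed 0.0002 zmed/max 0.0035 0.0062
xmax 0.0493
arm 1 180 [ 0.0023  0.0222 -0.0721] zmin -0.1143
   z -0.11 27 [ 1.000e-04  2.220e-02 -1.072e-01]
   z -0.09 43 [ 0.002   0.0223 -0.0907]
   z -0.07 49 [ 0.0022  0.0222 -0.0704]
   z -0.05 50 [ 0.0026  0.0221 -0.05  ]
104 [0.54272045 0.30465301 0.03      ]
```

View pics/r.png

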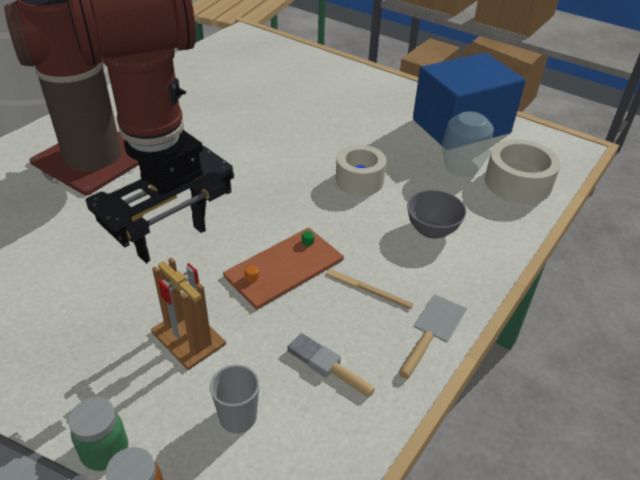

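The tongs hang in the stand around pixel (182,285), the blue lump is in the well near (360,167), and nothing else has moved.

```bash
python3 -c "
from workcell import env
print(env.job_done())"
```

```text
the job is handed in; nothing more can be done
None
```

The blue lump is standing in the mould's well and the tongs are back in their stand. I handed the job in at about 28 s of the 61 s allowed, and it gave no verdict.

- **Moves:** I gripped the tongs by their red plates and straddled the lump with the jaws. I then squeezed, lifted it about 5 cm and lowered it in 1 mm steps until the wrist felt the floor, at the expected height. After that I opened the jaws and hung the tongs back up.
- **Lump:** From above it measures (0.543, 0.305), against a well centre of (0.541–0.545, 0.303–0.305), so it is about 2 mm off. Its top is near 0.039 m, as it should be standing upright on the floor. The scene camera sees only a sliver of the lump and puts it about 4–5 mm from the well centre, still within the 12 mm limit.
- **Tongs:** The bar is level on both seats, within about 1 mm of where it hung at the start.
- **Everything else:** The mould is where it was to within about 1 mm. The last picture shows the other lumps, knife, brush, bowl and cup in place, though I did not measure them again. The gripper is open and clear of everything.
- **Disagreement between cameras:** They differ by about 4 mm on the mould's position. I aimed for the midpoint.

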